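# Find the power bank with the loose cell and quarantine it

## Task

One of the three power banks in the blue tray has its cell loose inside. Lift them and shake each gently to and fro along its length, a few strokes, until you feel the one whose cell slides and knocks; lay that one in the red steel quarantine box and shut the lid fully. Leave the sound ones lying flat in the tray, button side up, drop nothing and leave the other things on the bench where they are.

Things in the scene. Friction and masses are not known exactly. Their poses are not given: they have to be found in the camera images.
- bank_black: black power bank with grey end caps, a sealed rounded bar 128 (x) x 48 (y) x 30 (z) mm, about 0.26 kg, lying flat in the tray. Origin at the centre of its underside, x along its length (two ports in the -x end), z out of the face with the button. Inside is one 150 g cell block: held tight in two of the banks, loose in the third, any of the three, which cannot be seen or weighed, only felt
- bank_black_mid (a point): centre of the black power bank, 15 mm above its underside. If its cell is the loose one, that starts at this point and slides up to 20 mm either way along x (not sideways); about 1 m/s2 or a tilt of some 6 degrees starts it. It knocks at the bay's ends, and its 1.5 N shift the balance; a tight cell does neither
- bank_white: white power bank with grey end caps, a sealed rounded bar 128 (x) x 48 (y) x 30 (z) mm, about 0.26 kg, lying flat in the tray. Origin at the centre of its underside, x along its length (two ports in the -x end), z out of the face with the button. Inside is one 150 g cell block: held tight in two of the banks, loose in the third, any of the three, which cannot be seen or weighed, only felt
- bank_white_mid (a point): centre of the white power bank, 15 mm above its underside. If its cell is the loose one, that starts at this point and slides up to 20 mm either way along x (not sideways); about 1 m/s2 or a tilt of some 6 degrees starts it. It knocks at the bay's ends, and its 1.5 N shift the balance; a tight cell does neither
- bank_orange: orange power bank with grey end caps, a sealed rounded bar 128 (x) x 48 (y) x 30 (z) mm, about 0.26 kg, lying flat in the tray. Origin at the centre of its underside, x along its length (two ports in the -x end), z out of the face with the button. Inside is one 150 g cell block: held tight in two of the banks, loose in the third, any of the three, which cannot be seen or weighed, only felt
- bank_orange_mid (a point): centre of the orange power bank, 15 mm above its underside. If its cell is the loose one, that starts at this point and slides up to 20 mm either way along x (not sideways); about 1 m/s2 or a tilt of some 6 degrees starts it. It knocks at the bay's ends, and its 1.5 N shift the balance; a tight cell does neither
- tray: shallow blue plastic tray, 190 (x) x 320 (y) x 12 mm high, walls and floor 4 mm, fixed to the bench. Origin at the centre of its underside; at the start the three banks lie in it side by side, lengths along the tray's x, 98 mm from centre to centre along its y, in any order; 50 mm free between neighbours, 30 mm beside the outer ones
- safe_box: open red steel quarantine box, 185 (x) x 190 (y) x 62 mm high, walls and floor 4 mm, fixed to the bench. Origin at the centre of its underside; its front is the -x side (hasp plate), the lid is hinged along the top of its far (+x) wall
- lid (a joint): angle of the red lid: 0 shut, 1.57 standing upright, grows as it opens (1.9 at most). The lid is a flat plate 6 mm thick, 185 mm from hinge to free edge and 190 mm wide; a stiff hinge holds it wherever it is left, so it must be pushed all the way down
- lid_hinge (a point): middle of the lid's hinge line, at the top of the box's far wall, 62 mm above the bench; the line runs along the box's y
- lid_handle (a point): point in the head of the round black knob of the lid, 35 mm off the outer face, 135 mm from the hinge, halfway across; the head is 28 mm wide and stands 43 mm off the face. The knob is on the outer face, which faces away from the robot while the lid stands open and up when it is shut
- swab_jar: clear glass jar with a yellow lid, 56 mm across, 70 mm tall; stands or lies on the bench at the side or back, not part of the job. Origin at the centre of its underside
- dropper: small brown dropper bottle, 33 mm across, 102 mm tall; stands or lies on the bench at the side or back, not part of the job. Origin at the centre of its underside
- tape_roll: flat roll of cream masking tape, 96 mm across, 25 mm high; stands or lies on the bench at the side or back, not part of the job. Origin at the centre of its underside
- phone: black phone lying flat, 148x73x9 mm; stands or lies on the bench at the side or back, not part of the job. Origin at the centre of its underside
- tweezers: steel tweezers lying flat, 123 mm long, 9 mm high; stands or lies on the bench at the side or back, not part of the job. Origin at the centre of its underside
Not all that is in view belongs to the job. Of the things that look like the bank_white, the larger one is meant.

How it is judged:
By the outcome, as a careful person would: the job done as asked, in the order asked, and still so for the second after the job is handed in, with the robot touching nothing.
It also fails if it takes over 72 s, if anything falls off the work surface, if the arm or the gripper's body presses on something with over 40 N, if the wrist force passes 120 N, or if a joint passes its speed limit or range.

## Robot

A 7-joint arm with a two-finger parallel gripper is mounted at the origin on a cart in front of the work surface, level with it; the furniture and walls round the work are solid. World frame = base frame: x ahead of the robot, y to its left, z up, the work surface at z = 0. Lengths are in m, angles in rad, forces in N, time in s.
With the tool pointing down it reaches from about 0.4 to 0.85 m from the base axis. Payload 10.4 kg.
Tool frame: the origin (TCP) lies at the very end of the fingers, on their centre line; the grasp point (between the pads) lies 19 mm behind it; z points along the fingers, y is the line along which they close (so a half turn about z gives the same grasp; the last joint's range is limited). The gripper opens to 87 mm and grips with 3 to 60 N. Pads are 19 mm wide; open, the fingers measure 117 mm over their backs; the gripper's body (75 mm by 190 mm) begins 51 mm behind the grasp point.
Start: joints at [-1.306, 0.332, -0.065, 1.46, 0.022, 1.35, -0.088], TCP at [0.177, 0.599, 0.223] pointing down, gripper open.
Joint ranges: [-2.6, 2.6], [-0.5, 2.12], [-1.47, 1.34], [0.16, 2.42], [-1.27, 4.41], [0.06, 2.06], [-2.6, 2.6]. Speed limits (rad/s): [2.22, 2.22, 2.79, 2.79, 3.14, 3.14, 3.14].

## Interface

Orientations are given as a unit quaternion [x, y, z, w].
In Python, from bench import * gives the robot as it stands.
- The arm moves only by the tool step_arm, never from a script. Its arguments are lists of equal length, an entry for each row: "delta_pos": the shift along the world's x, y, z in units of 25 mm (1.0 is 25 mm), a list of three; "turn": the turn about the world's z in units of 0.12 rad (1.0 is 0.12 rad). In form: {"delta_pos": [[tx, ty, tz], ...], "turn": [turn, ...]}. A call has 1 to 12 rows; each row shifts and turns the commanded pose from where the row before left it; what a row does not reach is not made up. A row lasts 1/10 s, in which the tool goes at most 50 mm and 8.59 degrees, less where a joint would pass 70% of its speed; a pose out of reach is approached as far as the arm can. A call with a number of a shift or a turn outside -1 to 1 is refused whole. A call with a gripper value outside its range is refused whole. "grip" is the closure, from 0 (fully open) to 1 (shut), set as the call begins (left out, the last holds). The fingers move at their own pace and stop on an object; "newtons" is the grip in N (left out, the last holds). Time passes only in rows, so rows that do not move let the fingers close. It gives the time, the measured TCP pose, the force, the opening and the grip force at its end, in the units of the state.
- read_state(): the state, without advancing time (a new reading comes with each control period).
- camera(name): name is "scene" or "top"; returns a dict with "image" (400x640x3 uint8, red, green, blue), "z_map" (400x640 float32, m along the optical axis (not along the pixel's ray), 0 where there is no reading), "mtx" (3x3 intrinsics, pixels), "view" (4x4, takes a point from world to camera coordinates). Camera axes: x right, y up, looking along -z (the intrinsics and any distortion apply to the point x, -y, -z); pixel columns grow to the right and rows downward; lengths in m; the calibration is good to about 2 mm. A picture is of the moment at which its call begins.
- close_job(): hands the job in; it is judged then, once.
The state is a dict: "time": time; "joint_positions": joint angles; "joint_vel": joint speeds; "joint_torque": joint torques, N m; "ee_pos": TCP position; "eef_rot": TCP orientation; "ft_force": force on the tool from outside, world axes, zero at the start; "torque": the same for the moment, N m; "width": finger opening in m; "grip_force": force on a finger pad.
Only numpy, scipy, OpenCV 4.12 (cv2) and the standard library are available. Lean on these libraries where they do the work, as an engineer would, in place of code of your own. Each camera call takes 0.05 s, during which the arm holds its last target. There are 200 camera calls.

## Working session

There is one attempt and no reset: what is moved stays moved. The work goes in short steps, Python scripts to look and compute and a tool call to move; the robot and the scene stay as the last step left them, time stands still between calls to the robot, and variables do not carry over. Pictures are saved under pics/ and viewed, at most 10 in all, crops included, and the job is handed in when it is done.

Besides the shell and the picture viewer there is one more tool, called after "Call:" as name(argument=value, ...) on one line, values as JSON. step_arm: Moves the arm, as the interface text tells. Shifts and turns lie within -1 to 1; 1 stands for 25 mm of shift or 0.12 rad of turn. Its arguments: {"type":"object","properties":{"delta_pos":{"type":"array"},"turn":{"type":"array"},"grip":{"type":"number"},"newtons":{"type":"number"}},"required":["delta_pos","turn"]}

```bash
mkdir -p pics; cat > h.py <<'E'
from bench import *
import numpy as np, cv2
def shot(n):
    return camera(n)
def world(c,u,v,z=None):
    # pixel -> world; by depth or onto plane z
    K=c["mtx"];V=np.array(c["view"]);R=V[:3,:3];t=V[:3,3]
    d=np.array([(u-K[0][2])/K[0][0],-(v-K[1][2])/K[1][1],-1.0])
    o=-R.T@t; w=R.T@d
    s=float(c["z_map"][int(round(v)),int(round(u))]) if z is None else (z-o[2])/w[2]
    return o+s*w
E
python3 - <<'E'
from h import *
for n in("top","scene"):
    c=shot(n);cv2.imwrite(f"pics/{n}0.png",c["image"][:,:,::-1]);np.savez(f"{n}0.npz",**c)
    V=c["view"];print(n,-V[:3,:3].T@V[:3,3],c.keys())
s=read_state();print(s)
E
```

```text
top [ 0.39606092 -0.07115756  1.39620741] dict_keys(['image', 'z_map', 'mtx', 'view'])
scene [-0.24768488 -0.76764682  0.72844501] dict_keys(['image', 'z_map', 'mtx', 'view'])
{'time': 0.1, 'joint_positions': array([-1.30559897,  0.33281767, -0.06466949,  1.46086764,  0.02162025,
        1.34987432, -0.08848307]), 'joint_vel': array([-0.00108802, -0.00200025,  0.0012355 , -0.00143189,  0.00011692,
       -0.00042519, -0.00036019]), 'joint_torque': array([ 7.40518499e-04, -6.24536276e+01,  2.42877973e-02, -3.90726686e+01,
       -6.14852691e-02,  3.64575803e-02,  7.26893813e-05]), 'ee_pos': array([0.1773306 , 0.59895823, 0.22182288]), 'eef_rot': array([ 1.43396625e-01,  9.89665097e-01, -6.33802202e-04, -4.82617062e-05]), 'ft_force': array([ 0.14526371, -0.48634339, -0.0370685 ]), 'torque': array([ 0.01700558, -0.0089667 , -0.00762398]), 'grip_force': 0.0, 'width': 0.08717857162044888}
```

View pics/top0.png

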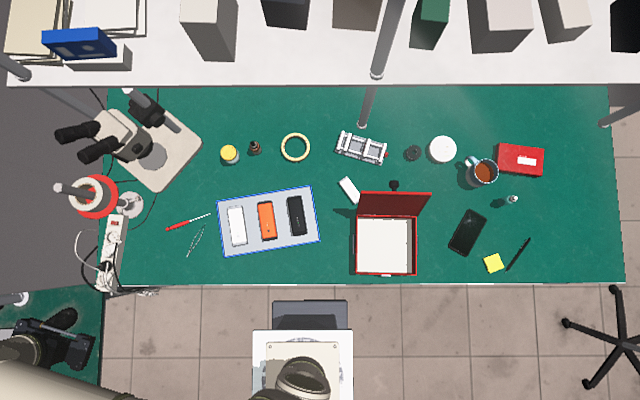

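View pics/scene0.png

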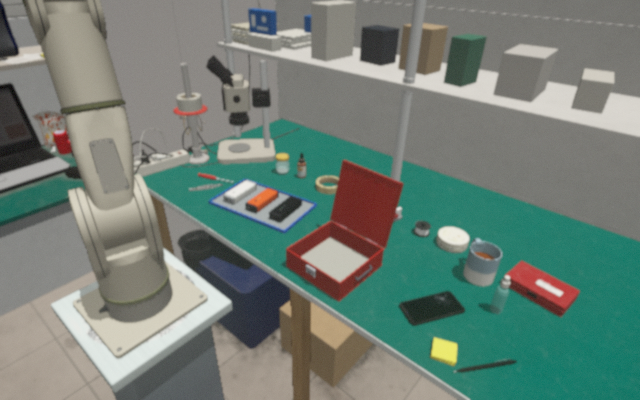

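The top view shows the white bank at (236,226), orange at (266,220) and black at (297,215). The box is at (387,245) with its lid upright and the knob at (394,185). One lookalike, a small white thing at (349,190), lies outside the tray, and the black phone at (467,232) is not a bank either. The larger white one in the tray is the one meant.

```bash
python3 - <<'E'
from h import *
c=dict(np.load("top0.npz"));im=c["image"];hsv=cv2.cvtColor(im,cv2.COLOR_RGB2HSV)
def rect(m,roi,z,name):
    x0,y0,x1,y1=roi;k=np.zeros(m.shape,np.uint8);k[y0:y1,x0:x1]=m[y0:y1,x0:x1]*255
    cs=cv2.findContours(k,0,1)[0];q=max(cs,key=cv2.contourArea)
    P=np.array([world(c,p[0][0],p[0][1],z)[:2] for p in q],np.float32)*1000
    (cx,cy),(w,h),a=cv2.minAreaRect(P);M=P.mean(0)
    print(name,"c",round(cx),round(cy),"size",round(w),round(h),"a",round(a,1))
    print("   depth z at px",world(c,*q.reshape(-1,2).mean(0))[2].round(3))
H,S,Vv=hsv[...,0],hsv[...,1],hsv[...,2]
rect((H>100)&(H<125)&(S>150),(205,175,330,265),.012,"tray")
rect((Vv>235)&(S<25),(225,200,248,250),.034,"white")
rect((S>150)&(H<20),(250,195,282,245),.034,"orange(no caps?)")
rect((Vv<70),(283,190,312,242),.034,"black")
rect((S>120)&((H<8)|(H>172)),(350,180,436,280),.062,"box+lid")
for p in [(394,185),(390,204),(360,192),(430,193),(356,274),(416,274),(357,217),(416,217),(385,245)]:print(p,world(c,*p).round(3))
big=cv2.resize(im[170:285,205:440],None,fx=3.4,fy=3.4,interpolation=2);cv2.imwrite("pics/crop.png",big[:,:,::-1])
E
```

```text
tray c 498 116 size 192 321 a 9.5
   depth z at px 0.033
white c 482 211 size 112 45 a 9.5
   depth z at px 0.033
orange(no caps?) c 498 115 size 112 47 a 9.3
   depth z at px 0.034
black c 512 19 size 125 46 a 9.5
   depth z at px 0.031
box+lid c 455 -287 size 239 264 a 88.1
   depth z at px -0.002
(394, 185) [ 0.581 -0.267  0.22 ]
(390, 204) [ 0.534 -0.265  0.156]
(360, 192) [ 0.593 -0.19  -0.003]
(430, 193) [ 0.554 -0.361  0.244]
(356, 274) [ 0.323 -0.173  0.   ]
(416, 274) [ 0.326 -0.355  0.061]
(357, 217) [ 0.504 -0.174  0.061]
(416, 217) [ 0.503 -0.36   0.064]
(385, 245) [ 0.417 -0.269  0.002]
```

View pics/crop.png

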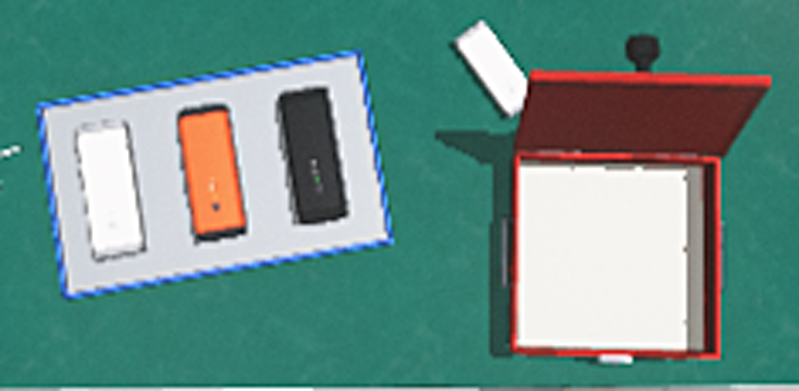

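Call:
step_arm(delta_pos=[[0.76,-0.97,-0.1],[0.76,-0.97,-0.1],[0.76,-0.97,-0.2],[0.76,-0.97,-0.3],[0.76,-0.97,-0.3],[0.76,-0.97,-0.3],[0.76,-0.97,-0.3],[0.76,-0.97,-0.3],[0.76,-0.97,-0.3],[0.76,-0.97,-0.3],[0.76,-0.97,-0.3],[0.76,-0.97,-0.3]], turn=[0.31,0.31,0.31,0.31,0.31,0.31,0.31,0.31,0.31,0.31,0.31,0.31], grip=0)

```text
time: 1.3
ee_pos: [0.4059, 0.3071, 0.1446]
eef_rot: [-0.08, 0.997, -0.0, -0.0]
ft_force: [-0.7, 0.4, -0.4]
width: 0.087
grip_force: 0.0
```

Call:
step_arm(delta_pos=[[0.76,-0.97,-0.3],[0.76,-0.97,-0.3],[0.76,-0.97,-0.3],[0.76,-0.97,-0.3],[0,0,0],[0,0,0],[0,0,0]], turn=[0,0,0,0,0,0,0])

```text
time: 2.0
ee_pos: [0.4807, 0.2124, 0.1151]
eef_rot: [-0.08, 0.997, 0.0, -0.0]
ft_force: [-0.5, 0.5, 0.4]
width: 0.0869
grip_force: 0.0
```

Call:
step_arm(delta_pos=[[0,0,-0.9],[0,0,-0.9],[0,0,-0.9],[0,0,-0.8],[0,0,-0.4],[0,0,-0.35],[0,0,0],[0,0,0]], turn=[0,0,0,0,0,0,0,0])

```text
time: 2.8
ee_pos: [0.4817, 0.2117, 0.0095]
eef_rot: [-0.079, 0.997, 0.0, 0.0]
ft_force: [0.8, 0.1, 0.5]
width: 0.0869
grip_force: 0.0
```

Call:
step_arm(delta_pos=[[0,0,0],[0,0,0],[0,0,0],[0,0,0],[0,0,0],[0,0,0],[0,0,0]], turn=[0,0,0,0,0,0,0], grip=1, newtons=30)

```text
time: 3.5
ee_pos: [0.4814, 0.2112, 0.0089]
eef_rot: [-0.079, 0.997, -0.0, -0.0]
ft_force: [-0.5, -0.6, 1.0]
width: 0.048
grip_force: 30.0
```

Call:
step_arm(delta_pos=[[0,0,0.4],[0,0,0.8],[0,0,0.9],[0,0,0.9],[0,0,0.6],[0,0,0],[0,0,0]], turn=[0,0,0,0,0,0,0])

```text
time: 4.2
ee_pos: [0.4812, 0.2113, 0.0986]
eef_rot: [-0.079, 0.997, 0.0, -0.0]
ft_force: [0.8, -0.8, -2.8]
width: 0.0479
grip_force: 30.0
```

```bash
cat > feel.py <<'E'
from h import *
T=[];F=[]
for i in range(4):
    s=read_state();T.append(s["torque"]);F.append(s["ft_force"]);camera("top")
s=read_state();T.append(s["torque"]);F.append(s["ft_force"])
print(s["time"],s["ee_pos"].round(4),s["width"]);print("T",np.mean(T,0).round(4),"sd",np.std(T,0).round(4),"F",np.mean(F,0).round(2))
E
python3 feel.py
```

```text
4.4 [0.4808 0.211  0.0978] 0.047857198417190945
T [0.0295 0.0355 0.0079] sd [0.0133 0.0273 0.0281] F [ 0.17 -0.11 -2.46]
```

Call:
step_arm(delta_pos=[[0.98,0.16,0],[0.98,0.16,0],[-0.98,-0.16,0],[-0.98,-0.16,0],[0.98,0.16,0],[0.98,0.16,0],[-0.98,-0.16,0],[-0.69,-0.11,0],[-0.49,-0.08,0],[-0.3,-0.05,0],[0,0,0],[0,0,0]], turn=[0,0,0,0,0,0,0,0,0,0,0,0])

```text
time: 5.6
ee_pos: [0.4694, 0.2095, 0.0991]
eef_rot: [-0.079, 0.997, 0.0, 0.0]
ft_force: [0.0, -0.1, -2.7]
width: 0.0477
grip_force: 30.0
```

```bash
python3 feel.py
```

```text
5.8 [0.4694 0.2094 0.0989] 0.04764920862826286
T [ 0.0384  0.0369 -0.0171] sd [0.021  0.0306 0.0266] F [-0.04 -0.09 -2.73]
```

Call:
step_arm(delta_pos=[[-0.98,-0.16,0],[-0.98,-0.16,0],[0.98,0.16,0],[0.98,0.16,0],[-0.98,-0.16,0],[-0.98,-0.16,0],[0.98,0.16,0],[0.69,0.11,0],[0.49,0.08,0],[0.3,0.05,0],[0,0,0],[0,0,0]], turn=[0,0,0,0,0,0,0,0,0,0,0,0])

```text
time: 7.0
ee_pos: [0.4809, 0.2112, 0.0986]
eef_rot: [-0.079, 0.997, -0.0, -0.0]
ft_force: [-0.2, 0.2, -3.2]
width: 0.0478
grip_force: 30.0
```

```bash
python3 feel.py
```

```text
7.2 [0.481  0.2113 0.0989] 0.04768737595553847
T [ 0.0337  0.0397 -0.0101] sd [0.0127 0.0235 0.0169] F [-0.46  0.07 -2.49]
```

White shows no shift of balance (0.003 N·m against the 0.06 expected), so it seems tight. I'll lay it back and try orange.

Call:
step_arm(delta_pos=[[0,0,-0.9],[0,0,-0.9],[0,0,-0.8],[0,0,-0.5],[0,0,-0.3],[0,0,-0.2],[0,0,0],[0,0,0]], turn=[0,0,0,0,0,0,0,0])

```text
time: 8.0
ee_pos: [0.4819, 0.2116, 0.0094]
eef_rot: [-0.079, 0.997, 0.0, 0.0]
ft_force: [-0.1, -0.2, -3.0]
width: 0.0478
grip_force: 30.2
```

Call:
step_arm(delta_pos=[[0,0,0],[0,0,0],[0,0,0],[0,0,0],[0,0,0],[0,0,0.5],[0,0,0.9],[0,0,0.9],[0,0,0.6]], turn=[0,0,0,0,0,0,0,0,0], grip=0)

```text
time: 8.9
ee_pos: [0.4821, 0.2116, 0.0838]
eef_rot: [-0.079, 0.997, 0.001, 0.001]
ft_force: [0.1, -0.3, 0.4]
width: 0.0869
grip_force: 0.0
```

Call:
step_arm(delta_pos=[[0.13,-0.77,0],[0.14,-0.77,0],[0.14,-0.76,0],[0.13,-0.76,0],[0.14,-0.76,0],[0,0,0],[0,0,0],[0,0,0]], turn=[0,0,0,0,0,0,0,0])

```text
time: 9.7
ee_pos: [0.4983, 0.1169, 0.0817]
eef_rot: [-0.08, 0.997, 0.0, 0.0]
ft_force: [-0.2, 0.7, 0.5]
width: 0.0871
grip_force: 0.0
```

```bash
python3 - <<'E'
from h import *
c=shot("scene");cv2.imwrite("pics/s1.png",cv2.resize(c["image"][150:250,170:350],None,fx=4,fy=4,interpolation=2)[:,:,::-1])
E
```

```text
(no output)
```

View pics/s1.png

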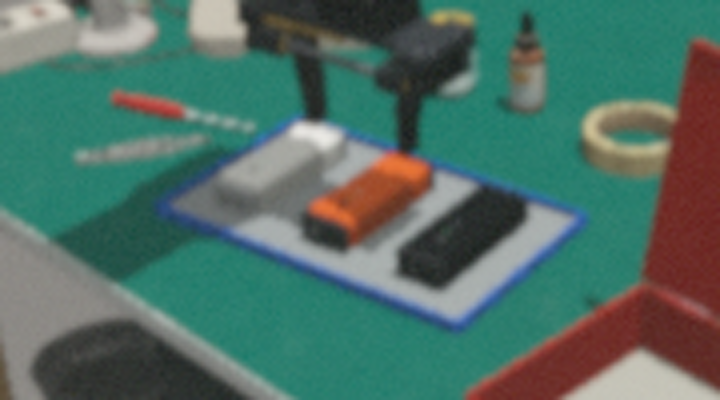

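The white bank lies flat in its place at about (280,165) in the crop. The gripper stands above orange (370,200), with black at (465,235).

Call:
step_arm(delta_pos=[[0,0,-0.9],[0,0,-0.9],[0,0,-0.7],[0,0,-0.42],[0,0,0],[0,0,0]], turn=[0,0,0,0,0,0])

```text
time: 10.35
ee_pos: [0.4987, 0.1162, 0.0088]
eef_rot: [-0.079, 0.997, 0.0, 0.0]
ft_force: [1.0, -0.1, 0.2]
width: 0.0873
grip_force: 0.0
```

Call:
step_arm(delta_pos=[[0,0,0],[0,0,0],[0,0,0],[0,0,0],[0,0,0],[0,0,0],[0,0,0]], turn=[0,0,0,0,0,0,0], grip=1, newtons=30)

```text
time: 11.05
ee_pos: [0.4985, 0.1156, 0.0084]
eef_rot: [-0.079, 0.997, -0.0, 0.0]
ft_force: [-0.5, -1.9, 2.2]
width: 0.0478
grip_force: 30.0
```

Call:
step_arm(delta_pos=[[0,0,0.4],[0,0,0.8],[0,0,0.9],[0,0,0.9],[0,0,0.6],[0,0,0],[0,0,0]], turn=[0,0,0,0,0,0,0])

```text
time: 11.75
ee_pos: [0.4981, 0.1159, 0.0981]
eef_rot: [-0.079, 0.997, 0.0, -0.0]
ft_force: [-0.1, -0.0, -2.6]
width: 0.0475
grip_force: 30.0
```

Call:
step_arm(delta_pos=[[0.98,0.16,0],[0.98,0.16,0],[-0.98,-0.16,0],[-0.98,-0.16,0],[0.98,0.16,0],[0.98,0.16,0],[-0.98,-0.16,0],[-0.69,-0.11,0],[-0.49,-0.08,0],[-0.3,-0.05,0],[0,0,0],[0,0,0]], turn=[0,0,0,0,0,0,0,0,0,0,0,0])

```text
time: 12.95
ee_pos: [0.4861, 0.1139, 0.0981]
eef_rot: [-0.079, 0.997, 0.0, 0.0]
ft_force: [-0.2, -0.0, -3.0]
width: 0.0479
grip_force: 30.0
```

```bash
python3 feel.py
```

```text
13.15 [0.4863 0.1139 0.0983] 0.048063817895469936
T [ 0.0204  0.0113 -0.0043] sd [0.0156 0.0303 0.0355] F [ 0.31  0.32 -2.78]
```

Call:
step_arm(delta_pos=[[-0.98,-0.16,0],[-0.98,-0.16,0],[0.98,0.16,0],[0.98,0.16,0],[-0.98,-0.16,0],[-0.98,-0.16,0],[0.98,0.16,0],[0.69,0.11,0],[0.49,0.08,0],[0.3,0.05,0],[0,0,0],[0,0,0]], turn=[0,0,0,0,0,0,0,0,0,0,0,0])

```text
time: 14.35
ee_pos: [0.4979, 0.1156, 0.098]
eef_rot: [-0.079, 0.997, -0.0, -0.0]
ft_force: [-0.2, -0.4, -1.3]
width: 0.0479
grip_force: 30.0
```

```bash
python3 feel.py
```

```text
14.55 [0.498  0.1158 0.0984] 0.04770886044663404
T [ 0.0446  0.0292 -0.0105] sd [0.031  0.0316 0.0448] F [-0.04 -0.17 -2.44]
```

Call:
step_arm(delta_pos=[[0,0,-0.9],[0,0,-0.9],[0,0,-0.8],[0,0,-0.5],[0,0,-0.3],[0,0,-0.19],[0,0,0],[0,0,0]], turn=[0,0,0,0,0,0,0,0])

```text
time: 15.35
ee_pos: [0.4989, 0.116, 0.0091]
eef_rot: [-0.079, 0.997, 0.0, 0.0]
ft_force: [-0.1, -0.3, -2.7]
width: 0.048
grip_force: 30.0
```

Call:
step_arm(delta_pos=[[0,0,0],[0,0,0],[0,0,0],[0,0,0],[0,0,0],[0,0,0.5],[0,0,0.9],[0,0,0.9],[0,0,0.6]], turn=[0,0,0,0,0,0,0,0,0], grip=0)

```text
time: 16.25
ee_pos: [0.4991, 0.1159, 0.0835]
eef_rot: [-0.079, 0.997, 0.0, 0.001]
ft_force: [-0.2, 0.5, -0.2]
width: 0.0868
grip_force: 0.0
```

Call:
step_arm(delta_pos=[[0.13,-0.78,0],[0.13,-0.78,0],[0.12,-0.77,0],[0.12,-0.77,0],[0.12,-0.77,0],[0,0,0],[0,0,0],[0,0,0]], turn=[0,0,0,0,0,0,0,0])

```text
time: 17.05
ee_pos: [0.5139, 0.0201, 0.0814]
eef_rot: [-0.08, 0.997, 0.0, 0.0]
ft_force: [-0.7, 0.2, -0.8]
width: 0.0873
grip_force: 0.0
```

Call:
step_arm(delta_pos=[[0,0,-0.9],[0,0,-0.9],[0,0,-0.7],[0,0,-0.42],[0,0,0],[0,0,0]], turn=[0,0,0,0,0,0])

```text
time: 17.65
ee_pos: [0.5142, 0.0194, 0.0086]
eef_rot: [-0.079, 0.997, 0.0, 0.0]
ft_force: [-0.1, 0.4, -0.5]
width: 0.0871
grip_force: 0.0
```

Call:
step_arm(delta_pos=[[0,0,0],[0,0,0],[0,0,0],[0,0,0],[0,0,0],[0,0,0],[0,0,0]], turn=[0,0,0,0,0,0,0], grip=1, newtons=30)

```text
time: 18.35
ee_pos: [0.5139, 0.0188, 0.0082]
eef_rot: [-0.079, 0.997, -0.0, 0.0]
ft_force: [0.3, -1.0, 1.8]
width: 0.0478
grip_force: 30.0
```

Call:
step_arm(delta_pos=[[0,0,0.4],[0,0,0.8],[0,0,0.9],[0,0,0.9],[0,0,0.6],[0,0,0],[0,0,0]], turn=[0,0,0,0,0,0,0])

```text
time: 19.05
ee_pos: [0.5136, 0.0192, 0.0979]
eef_rot: [-0.079, 0.997, 0.0, -0.0]
ft_force: [-0.1, -0.4, -2.0]
width: 0.0477
grip_force: 30.0
```

Call:
step_arm(delta_pos=[[0.98,0.16,0],[0.98,0.16,0],[-0.98,-0.16,0],[-0.98,-0.16,0],[0.98,0.16,0],[0.98,0.16,0],[-0.98,-0.16,0],[-0.69,-0.11,0],[-0.49,-0.08,0],[-0.3,-0.05,0],[0,0,0],[0,0,0]], turn=[0,0,0,0,0,0,0,0,0,0,0,0])

```text
time: 20.25
ee_pos: [0.5017, 0.0172, 0.0979]
eef_rot: [-0.079, 0.997, 0.0, 0.0]
ft_force: [-0.3, 0.4, -2.8]
width: 0.0475
grip_force: 30.0
```

```bash
python3 feel.py
```

```text
20.45 [0.5018 0.0171 0.098 ] 0.04752837644802001
T [-0.0039  0.0361 -0.0141] sd [0.0208 0.0338 0.0294] F [ 0.19  0.34 -2.54]
```

Call:
step_arm(delta_pos=[[-0.98,-0.16,0],[-0.98,-0.16,0],[0.98,0.16,0],[0.98,0.16,0],[-0.98,-0.16,0],[-0.98,-0.16,0],[0.98,0.16,0],[0.69,0.11,0],[0.49,0.08,0],[0.3,0.05,0],[0,0,0],[0,0,0]], turn=[0,0,0,0,0,0,0,0,0,0,0,0])

```text
time: 21.65
ee_pos: [0.5134, 0.0188, 0.0978]
eef_rot: [-0.079, 0.997, -0.0, -0.0]
ft_force: [0.3, 0.7, -2.7]
width: 0.0476
grip_force: 30.0
```

```bash
python3 feel.py
```

```text
21.85 [0.5135 0.019  0.0981] 0.047932943830451366
T [ 0.026   0.0237 -0.0129] sd [0.0458 0.0218 0.0169] F [-0.12  0.18 -2.68]
```

Black is not conclusive at this noise level (0.012 ± 0.018). I'll average more samples, add the joint torques, and repeat with a sharper shake.

```bash
cat > feel2.py <<'E'
from h import *
T=[];J=[]
for i in range(10):
    camera("top");s=read_state();T.append(s["torque"]);J.append(s["joint_torque"])
n=10**.5
print(s["time"],"T",np.mean(T,0).round(4),"se",(np.std(T,0)/n).round(4))
print("J",np.mean(J,0).round(3)[[1,3,4,5,6]],"sd",np.std(J,0).round(4)[[1,3,4,5,6]])
E
python3 feel2.py
```

```text
22.35 T [ 0.0148 -0.0261  0.0202] se [0.0083 0.0081 0.0085]
J [-4.5583e+01 -3.5256e+01  5.8000e-02  9.5000e-02 -1.0000e-03] sd [0.0576 0.0166 0.0013 0.0016 0.0007]
```

Call:
step_arm(delta_pos=[[0.98,0.16,0],[0.98,0.16,0],[0.98,0.16,0],[-0.98,-0.16,0],[-0.98,-0.16,0],[-0.69,-0.11,0],[-0.49,-0.08,0],[-0.3,-0.05,0],[-0.15,-0.02,0],[0,0,0],[0,0,0]], turn=[0,0,0,0,0,0,0,0,0,0,0])

```text
time: 23.45
ee_pos: [0.4981, 0.0167, 0.0982]
eef_rot: [-0.079, 0.997, 0.0, 0.0]
ft_force: [0.4, 0.3, -2.2]
width: 0.0479
grip_force: 30.0
```

```bash
python3 feel2.py
```

```text
23.95 T [ 0.0249  0.0467 -0.0091] se [0.0061 0.0086 0.0117]
J [-4.2966e+01 -3.5247e+01  4.8000e-02  4.2000e-02  1.0000e-03] sd [0.1221 0.053  0.0023 0.0054 0.0008]
```

Call:
step_arm(delta_pos=[[-0.98,-0.16,0],[-0.98,-0.16,0],[-0.98,-0.16,0],[0.98,0.16,0],[0.98,0.16,0],[0.69,0.11,0],[0.49,0.08,0],[0.3,0.05,0],[0.15,0.02,0],[0,0,0],[0,0,0],[0,0,0]], turn=[0,0,0,0,0,0,0,0,0,0,0,0])

```text
time: 25.15
ee_pos: [0.5134, 0.019, 0.0981]
eef_rot: [-0.079, 0.997, 0.0, -0.0]
ft_force: [-1.1, -0.8, -2.4]
width: 0.0481
grip_force: 30.0
```

```bash
python3 feel2.py
```

```text
25.65 T [ 0.0419 -0.0099  0.0041] se [0.0099 0.0051 0.0119]
J [-4.5371e+01 -3.5247e+01  5.8000e-02  9.6000e-02 -1.0000e-03] sd [0.0687 0.0128 0.0012 0.0013 0.0007]
```

Call:
step_arm(delta_pos=[[-0.15,-0.02,0],[-0.15,-0.02,0],[-0.15,-0.02,0],[-0.15,-0.02,0],[0,0,0],[0,0,0]], turn=[0,0,0,0,0,0])

```text
time: 26.25
ee_pos: [0.4989, 0.0171, 0.0982]
eef_rot: [-0.079, 0.997, 0.0, 0.0]
ft_force: [0.1, -0.2, -2.3]
width: 0.0473
grip_force: 30.0
```

```bash
python3 feel2.py
```

```text
26.75 T [ 0.047   0.0063 -0.0045] se [0.0058 0.0087 0.0072]
J [-42.983 -35.168   0.056   0.095  -0.   ] sd [0.0581 0.0533 0.003  0.0055 0.0012]
```

Black it is. The joint-6 torque flips between 0.095 and 0.042 N·m with shake direction, and a slow move to the same pose leaves it unchanged. So the cell in black slides, and it goes into the box.

Call:
step_arm(delta_pos=[[-0.1,-0.5,0.4],[-0.3,-1,0],[-0.3,-1,0],[-0.3,-1,0],[-0.3,-1,0],[-0.3,-1,0],[-0.3,-1,0],[-0.3,-1,0],[-0.3,-1,0],[-0.4,-1,0],[-0.3,-1,0],[-0.3,-0.8,0]], turn=[0,-0.13,-0.13,-0.13,-0.13,-0.13,-0.13,-0.13,-0.11,-0.11,-0.11,-0.11])

```text
time: 27.95
ee_pos: [0.4103, -0.2678, 0.109]
eef_rot: [0.003, 1.0, -0.0, 0.0]
ft_force: [1.0, -0.4, -2.1]
width: 0.048
grip_force: 30.0
```

Call:
step_arm(delta_pos=[[0,0,0],[0,0,0],[0,0,0]], turn=[0,0,0])

```text
time: 28.25
ee_pos: [0.4116, -0.265, 0.1084]
eef_rot: [0.001, 1.0, 0.0, 0.0]
ft_force: [1.1, -0.3, -2.9]
width: 0.0479
grip_force: 30.0
```

```bash
python3 - <<'E'
from h import *
for n in("scene",):
    c=shot(n);cv2.imwrite("pics/s2.png",cv2.resize(c["image"][100:320,240:460],None,fx=2.5,fy=2.5,interpolation=2)[:,:,::-1])
E
```

```text
(no output)
```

View pics/s2.png

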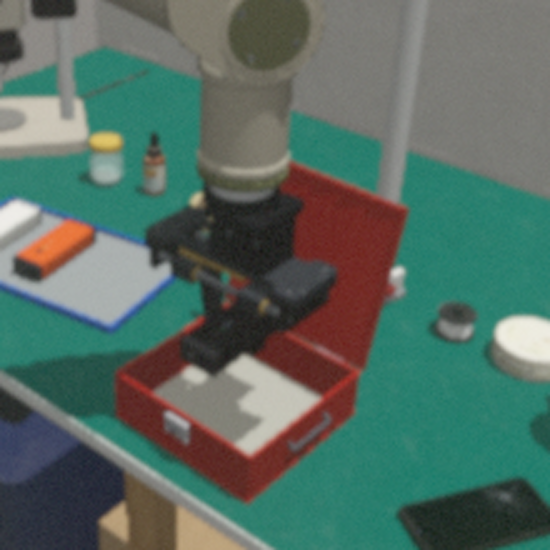

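The black bank hangs level over the box at about (215,340) in the crop, clear of the walls and the lid. White and orange lie in the tray on the left.

Call:
step_arm(delta_pos=[[0,0,-0.8],[0,0,-0.8],[0,0,-0.8],[0,0,-0.7],[0,0,-0.4],[0,0,-0.3],[0,0,-0.15],[0,0,0],[0,0,0]], turn=[0,0,0,0,0,0,0,0,0])

```text
time: 29.2
ee_pos: [0.4118, -0.2656, 0.0099]
eef_rot: [0.002, 1.0, -0.0, 0.0]
ft_force: [0.6, 0.3, -1.9]
width: 0.0476
grip_force: 30.0
```

Call:
step_arm(delta_pos=[[0,0,-0.04],[0,0,0]], turn=[0,0])

```text
time: 29.4
ee_pos: [0.4116, -0.2655, 0.0086]
eef_rot: [0.002, 1.0, 0.0, 0.0]
ft_force: [0.0, 0.8, -1.1]
width: 0.0478
grip_force: 30.0
```

Call:
step_arm(delta_pos=[[0,0,0],[0,0,0],[0,0,0],[0,0,0],[0,0,0],[0,0,0.5],[0,0,1],[0,0,1],[0,0,1],[0,0,1],[0,0,1],[0,0,1]], turn=[0,0,0,0,0,0,0,0,0,0,0,0], grip=0)

```text
time: 30.6
ee_pos: [0.4111, -0.2657, 0.1728]
eef_rot: [0.002, 1.0, -0.0, 0.0]
ft_force: [1.1, -0.1, 0.4]
width: 0.087
grip_force: 0.0
```

Call:
step_arm(delta_pos=[[0,0.3,1],[0,0.3,1],[0,0.3,1],[0,0.3,1],[0,0.3,0.6],[0,0.2,0],[0,0,0]], turn=[0,0,0,0,0,0,0], grip=1)

```text
time: 31.3
ee_pos: [0.4113, -0.2225, 0.2859]
eef_rot: [0.001, 1.0, 0.0, 0.0]
ft_force: [0.1, -0.2, -0.2]
width: 0.0388
grip_force: 0.0
```

```bash
python3 - <<'E'
from h import *
c=shot("scene");cv2.imwrite("pics/s3.png",c["image"][:,:,::-1])
im=c["image"];hsv=cv2.cvtColor(im,cv2.COLOR_RGB2HSV);m=((hsv[...,1]>120)&((hsv[...,0]<8)|(hsv[...,0]>172))).astype(np.uint8)
v,u=np.nonzero(m);P=np.array([world(c,a,b) for a,b in zip(u,v)])
k=(P[:,2]>.08)&(P[:,0]>.48)&(P[:,0]<.62)&(P[:,1]<-.15)&(P[:,1]>-.38);P=P[k];print(len(P),P.min(0),P.max(0))
p=np.polyfit(P[:,2],P[:,0],1);print("x=",p,"ang",1.5708+np.arctan(p[0]),"x@.24",np.polyval(p,.24))
print(read_state()["ee_pos"])
E
```

```text
3604 [ 0.50984835 -0.36718002  0.08003471] [ 0.56122762 -0.17105178  0.24813353]
x= [0.24404028 0.49643352] ang 1.8101616949999961 x@.24 0.5550031826951388
[ 0.41097211 -0.22286042  0.28535953]
```

View pics/s3.png

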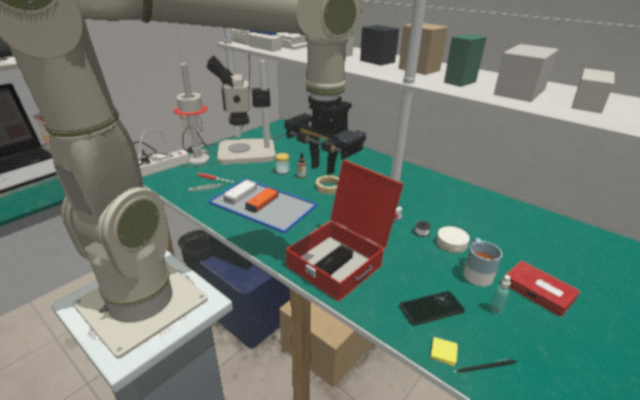

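The black bank lies in the box at (335,260), the other two are in the tray at (240,192) and (262,200), and the lid stands at 1.81 rad. Next I go over the lid and down behind it, beside the knob.

Call:
step_arm(delta_pos=[[0.5,0,0],[1,0,0],[1,0,0],[1,0,0],[1,0,0],[1,0,0],[1,0,0],[1,0,0],[0.1,0,0],[0,0,0],[0,0,0]], turn=[0,0,0,0,0,0,0,0,0,0,0])

```text
time: 32.45
ee_pos: [0.6003, -0.2238, 0.2855]
eef_rot: [0.002, 1.0, -0.0, -0.001]
ft_force: [-0.0, 0.8, 0.8]
width: 0.0007
grip_force: 0.0
```

Call:
step_arm(delta_pos=[[0,0,-0.8],[0,0,-0.8],[0,0,-0.8],[0,0,-0.4],[0,0,0],[0,0,0]], turn=[0,0,0,0,0,0])

```text
time: 33.05
ee_pos: [0.6014, -0.2232, 0.2169]
eef_rot: [0.002, 1.0, -0.0, 0.0]
ft_force: [0.5, 0.1, 0.0]
width: 0.0005
grip_force: 0.0
```

Call:
step_arm(delta_pos=[[-0.5,0,0],[-0.5,0,0],[-0.4,0,0],[-0.4,0,0],[-0.4,0,0],[-0.4,0,0],[-0.4,0,0]], turn=[0,0,0,0,0,0,0])

```text
time: 33.75
ee_pos: [0.5257, -0.2228, 0.2159]
eef_rot: [0.002, 1.0, 0.0, 0.0]
ft_force: [1.8, 0.6, 1.1]
width: 0.0007
grip_force: 1.2
```

Call:
step_arm(delta_pos=[[-0.4,0,-0.05],[-0.4,0,-0.05],[-0.4,0,-0.05],[-0.4,0,-0.05]], turn=[0,0,0,0])

```text
time: 34.15
ee_pos: [0.4854, -0.2227, 0.2104]
eef_rot: [0.002, 1.0, 0.0, -0.0]
ft_force: [2.4, 0.5, -0.6]
width: 0.0009
grip_force: 1.0
```

Call:
step_arm(delta_pos=[[-0.37,0,-0.11],[-0.37,0,-0.11],[-0.37,0,-0.11],[-0.37,0,-0.11],[-0.37,0,-0.11],[-0.29,0,-0.24],[-0.29,0,-0.24],[-0.29,0,-0.24],[-0.29,0,-0.24],[-0.29,0,-0.24]], turn=[0,0,0,0,0,0,0,0,0,0])

```text
time: 35.15
ee_pos: [0.4033, -0.2229, 0.1664]
eef_rot: [0.002, 1.0, -0.0, -0.0]
ft_force: [2.4, 0.1, 0.7]
width: 0.0004
grip_force: 0.6
```

Call:
step_arm(delta_pos=[[-0.2,0,-0.3],[-0.2,0,-0.3],[-0.2,0,-0.3],[-0.2,0,-0.3],[-0.2,0,-0.3],[-0.1,0,-0.4],[-0.1,0,-0.4],[-0.1,0,-0.4]], turn=[0,0,0,0,0,0,0,0])

```text
time: 35.95
ee_pos: [0.371, -0.2229, 0.0986]
eef_rot: [0.002, 1.0, 0.0, -0.0]
ft_force: [0.1, 0.1, 0.6]
width: 0.0007
grip_force: 0.4
```

Call:
step_arm(delta_pos=[[0,0,-0.4],[0,0,-0.4],[0,0,-0.3],[0,0,-0.1],[0,0,-0.1],[0,0,0]], turn=[0,0,0,0,0,0])

```text
time: 36.55
ee_pos: [0.3711, -0.2228, 0.0686]
eef_rot: [0.002, 1.0, 0.001, -0.001]
ft_force: [-14.0, 5.7, 34.7]
width: 0.0007
grip_force: 17.3
```

Call:
step_arm(delta_pos=[[0,0,-0.04],[0,0,-0.04],[0,0,0]], turn=[0,0,0])

```text
time: 36.85
ee_pos: [0.3712, -0.2229, 0.0682]
eef_rot: [0.002, 1.0, 0.002, -0.001]
ft_force: [-27.0, 12.8, 67.1]
width: 0.0002
grip_force: 33.5
```

Call:
step_arm(delta_pos=[[0,0,0.3],[0,0,0.8],[0,0,1],[0,0,1],[0,0,1],[0,0.8,1],[0,1,1],[0,1,0],[0,1,0],[0,0,0],[0,0,0]], turn=[0,0,0,0,0,0,0,0,0,0,0])

```text
time: 37.95
ee_pos: [0.3715, -0.1279, 0.2177]
eef_rot: [0.001, 1.0, -0.0, 0.0]
ft_force: [-0.1, -0.7, -0.0]
width: 0.0004
grip_force: 0.0
```

```bash
python3 - <<'E'
from h import *
c=shot("scene");cv2.imwrite("pics/s4.png",c["image"][:,:,::-1])
for n in("top","scene"):
    c=shot(n);im=c["image"];hsv=cv2.cvtColor(im,cv2.COLOR_RGB2HSV);m=(hsv[...,1]>120)&((hsv[...,0]<8)|(hsv[...,0]>172))
    v,u=np.nonzero(m);P=np.array([world(c,a,b) for a,b in zip(u,v)])
    k=(P[:,2]>.05)&(P[:,2]<.1)&(P[:,0]>.32)&(P[:,0]<.52)&(P[:,1]<-.16)&(P[:,1]>-.37);P=P[k]
    print(n,len(P),np.polyfit(P[:,0],P[:,2],1),np.median(P[P[:,0]<.36,2]),np.median(P[P[:,0]>.46,2]))
E
```

```text
top 2675 [0.00101698 0.06737173] 0.06761104102566773 0.0678754067206766
scene 3451 [0.01442606 0.0629413 ] 0.06930595865738859 0.06982005643472322
```

View pics/s4.png

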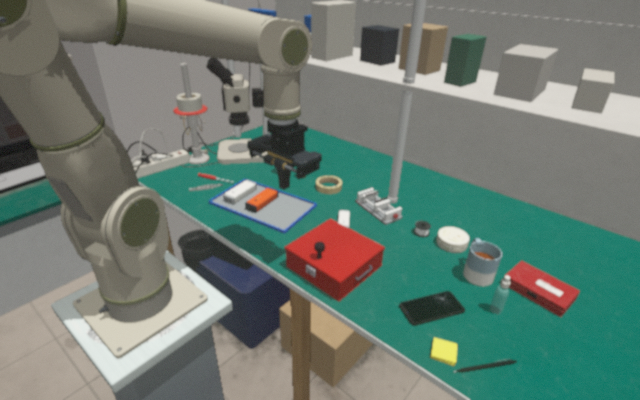

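The lid is flat and shut, with its top at 68 mm from front to hinge and the knob at (320,245). White (240,190) and orange (262,200) lie in the tray, and the gripper touches nothing.

```bash
python3 -c "
from bench import *
print(close_job())"
```

```text
the job is handed in; nothing more can be done
None
```

The black power bank had the loose cell and now lies in the quarantine box with the lid fully shut; the white and orange ones are back flat in the tray, button side up, and the job was handed in at about 38 s of the 72 s.

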